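Unlatch and raise the head of a tray sealer

ROBOT

A 6-joint arm with a two-finger parallel gripper is mounted at the origin on the work surface. World frame = base frame: x ahead of the robot, y to its left, z up, the work surface at z = 0. Lengths are in m, angles in rad, forces in N, time in s.
With the tool pointing down it reaches from about 0.275 to 0.825 m from the base axis. Payload 4.9 kg.
Tool frame: the origin (TCP) lies midway between the tips of the shut fingers; the grasp point (between the pads) lies 19 mm behind it (robot.pinch_z is the distance from the TCP to the grasp point, in m); z points along the fingers, x is the direction in which the jaws open and shut, and the axes are right-handed (so a half turn about z gives the same grasp; the last joint's range is limited). The gripper opens to 85 mm and grips with 20 to 120 N. Pads are 22 mm wide; open, the fingers measure 114 mm over their backs; the gripper's body (76 mm by 85 mm) begins 54 mm behind the grasp point. The pads swing forward as they close: fully open they stand 13 mm farther back than shut.
Start: joints at [1.114, 0.326, -0.193, 1.052, 0, 1.437], TCP at [0.174, 0.522, 0.231] pointing down, gripper open.
Joint ranges: [-2.65, 2.65], [-0.97, 1.79], [-1.3, 1.35], [-1.93, 2.1], [-1.47, 1.37], [-3.14, 3.14]. Speed limits (rad/s): [2.57, 2.57, 3.14, 3.14, 3.14, 3.14].

INTERFACE

Orientations are given as a unit quaternion [w, x, y, z].
In Python, from cell import sensors, cams, ticket, robot gives the robot as it stands.
- The arm moves only by the tool jog_arm, never from a script. Its argument "rows" is a list of rows, each a list of 2 entries, a list of its own where there are three numbers: the shift along the world's x, y, z in cm, then the turn, a rotation vector about the world's x, y, z in degrees. In form: [[[dx, dy, dz], [wx, wy, wz]], ...]. A call has 1 to 8 rows; each row is the pose to reach, as a shift and turn from the pose commanded when the call began; what a row does not reach only later rows make up. A row lasts 1/12 s, in which the tool goes at most 41.7 mm and 7.16 degrees, less where a joint would pass 70% of its speed; a pose out of reach is approached as far as the arm can. A call with a gripper value outside its range is refused whole. "jaw" is the closure, from 0 (fully open) to 1 (shut), set as the call begins (left out, the last holds). The fingers move at their own pace and stop on an object; "force" is the grip in N (left out, the last holds). Time passes only in rows, so rows that repeat a pose let the fingers close. It gives the time, the measured TCP pose, the force and the opening at its end, in the units of the state.
- sensors.state(): the state, without advancing time (a new reading comes with each control period).
- cams.grab_frame(name): name is "side" or "top"; returns the picture (384x512x3 uint8, red, green, blue); there is no depth.
- cams.camera_model(name): a dict with "fx", "fy", "cx", "cy" (pixels), "R" (3x3) and "t" (3): a world point X has camera coordinates R X + t. Camera axes: x right, y down, z forward; pixel columns grow to the right and rows downward; lengths in m; the calibration is good to about 2 mm. A picture is of the moment at which its call begins. camera_model takes no time and is no camera call.
- ticket.hand_in(): hands the job in, once; it reports no verdict.
Trained networks look in the newest picture that a camera, given by its name, has taken for a name from the list of things; names that differ only in an ending like _2 or _b are one class to them, and where a whole thing is asked for, a point or a joint stands for the part that bears it (a point fixed in the world has none). Each returns a list of dicts, best first, with "conf" (0 to 1); they miss things now and then, are a little off and sometimes report something else, mostly with a low value. They report only what shows in the picture. A call takes as long as a camera call.
- cams.spot_in(thing, camera): "uv" ([column, row] in pixels, amid what is visible of it).
- cams.masks_of(thing, camera): "region" (384x512 bool, what is visible of it) and "uv" ([column, row] in pixels, amid what is visible of it).
The state is a dict: "t": time; "q": joint angles; "qvel": joint speeds; "joint_efforts": joint torques, N m; "ee_pos": TCP position; "tcp_rot": TCP orientation; "ft_force": force on the tool from outside, world axes, zero at the start; "moment": the same for the moment, N m; "opening": finger opening in m.
Only numpy, scipy, OpenCV 4.12 (cv2) and the standard library are available. Lean on these libraries where they do the work, as an engineer would, in place of code of your own. Each camera call takes 0.05 s, during which the arm holds its last target.

TASK

The pack in the tray sealer is done: pull the black latch handle at the front of the sealing head sideways (to the right as seen from the front of the machine) against its spring until the latch lets go of the ball stud, then lift the head by that same handle, without letting it drop, until it stands open at about 30 degrees. Finish while still holding the head up there by the handle, so that a colleague can take out the pack; leave the pack in its nest and the other things on the counter where they are.

Things in the scene. Friction and masses are not known exactly. Their poses are not given: they have to be found in the camera images.
- sealer: Steel and aluminium tray sealer fixed on the counter, 420 deep, 250 wide, 160 mm high. Origin on the counter under its ball stud (32 mm ball, centre 112 mm up, on a nose 70 mm wide); +x from the machine's front to its back (hinge, film roll), +y to its left seen from the front, +z up. The head (178 x 215 mm) covers the pack; a tongue 44 mm wide at its front sits over the ball.
- hinge (a point): Middle of the head's hinge axis, 270 mm behind the ball stud and 125 mm above the counter; the axis runs along the sealer's y.
- head (a joint): Opening angle of the sealing head in rad: 0 shut, growing as its front rises, stop at 1.2. The head weighs about 1 kg, has no counterbalance and falls shut when let go; at the latch handle this is about 5 N. Latched, it cannot rise by more than about 2 mm at the tongue.
- handle: Black upright latch handle on the tongue, for both unlatching and lifting: a block 30 (x) by 18 (y) by 54 mm (z), edges rounded. Origin at its centre, over the ball and 184 mm above the counter when shut; axes then as the sealer's; it moves with head and latch. It stands on a slide plate whose top is 156 mm up, reaching 35 mm to its right and 52 mm to its left; free air above that.
- latch (a joint): Sideways travel of latch and handle in m: 0 latched, growing as the handle is pulled along the sealer's -y (to the right seen from the front), stop at 0.014. The spring pulls back with 6 N at 0, 13 N at the stop; the lip is clear of the ball after 0.007 and must stay out until the tongue has risen 15 mm.
- tray: The finished pack, a loose black tray 137 x 187 x 43 mm with film on top, hanging by its rim in the nest under the head. Origin at the centre of its underside, 141 mm behind the ball stud and 55 mm above the counter.
- towels: White paper towel roll standing upright, 120 mm diameter, 250 mm high. Origin at the centre of its underside.
- tray_stack: Stack of empty black trays, 137 x 187 x 81 mm. Origin at the centre of its underside.
- sanitiser: White bottle, 68 mm diameter, 190 mm high. Origin at the centre of its underside.

How it is judged:
On the way, in this order (a step that is already met when the one before it is completed fails the run):
1. the latch is pulled out sideways while the head is still down (value of joint latch above 0.005 m and value of joint head below 0.06 rad), for 0.04 s.
2. the head is raised by the latch handle (value of joint head above 0.42 rad and contact force between handle and the fingers above 2 N), for 0.2 s.
At the end, for the whole second after the job is handed in: The head stands open between 0.42 and 0.65 rad (24 to 37 degrees) and still, held by the fingers on the latch handle (contact force over 2 N; it would fall shut otherwise); the pack lies within 10 mm and the bystanders within 20 mm of where they were (all of step 2 and value of joint head below 0.65 rad and velocity of joint head between -0.05 and 0.05 rad/s and distance of tray from where it was at the start of the episode below 0.01 m and distance of each of towels, tray_stack, sanitiser from where it was at the start of the episode below 0.02 m); the arm keeps its last pose, push and grip.
It fails at once if the head is let drop (closing faster than 1 rad/s) (velocity of joint head below -1 rad/s).
It fails at once if the pack or a bystander is disturbed (distance of tray from where it was at the start of the episode above 0.015 m or distance of any of towels, tray_stack, sanitiser from where it was at the start of the episode above 0.03 m).
It also fails if it takes over 35 s, if anything falls off the work surface, if the arm or the gripper's body presses on something with over 40 N, if the wrist force passes 120 N, or if a joint passes its speed limit or range.

## Working session

There is one attempt and no reset: what is moved stays moved. The work goes in short steps, Python scripts to look and compute and a tool call to move; the robot and the scene stay as the last step left them, time stands still between calls to the robot, and variables do not carry over. Pictures are saved under pics/ and viewed, and the job is handed in when it is done.

Besides the shell and the picture viewer there is one more tool, called after "Emit:" by a JSON object that holds its "method" and its "body", one argument or row to a line. jog_arm: Moves the arm, as the interface text tells. Its arguments: {"type":"object","properties":{"rows":{"type":"array","items":{"type":"array"}},"jaw":{"type":"number"},"force":{"type":"number"}},"required":["rows"]}

```bash
mkdir -p pics; ls; python3 - <<'E'
from cell import sensors,cams,robot
import cv2
for n in("side","top"):
    im=cams.grab_frame(n); cv2.imwrite(f"pics/{n}0.png",im[:,:,::-1])
    for th in("handle","sealer","head","latch"):
        r=cams.masks_of(th,n)
        print(n,th,[(x["conf"],x["uv"],x["region"].sum()) for x in r[:3]])
    m=cams.camera_model(n);print(m)
print(sensors.state())
E
```

```text
pics
side handle [(0.5, [190.9, 174.3], np.int64(302))]
side sealer [(0.9, [244.8, 182.5], np.int64(10203))]
side head [(0.58, [230.1, 177.6], np.int64(4308))]
side latch [(0.58, [189.6, 182.4], np.int64(698))]
{'fx': 495.2272499096695, 'fy': 495.2272499096695, 'cx': 263.2403944748665, 'cy': 187.9217958494653, 'R': array([[ 0.91214663, -0.40932642, -0.02098573],
       [-0.22207772, -0.45054827, -0.86468939],
       [ 0.34448513,  0.79338398, -0.50186836]]), 't': array([-0.53778822,  0.28631697,  1.01877124])}
top handle [(0.48, [291.8, 225.4], np.int64(569))]
top sealer [(0.62, [187.4, 182.9], np.int64(12381))]
top head [(0.89, [193.3, 204.5], np.int64(7024))]
top latch [(0.85, [211.2, 255.2], np.int64(492))]
{'fx': 399.4266159718101, 'fy': 399.4266159718101, 'cx': 257.22493700562285, 'cy': 195.97547198609848, 'R': array([[-0.00356128, -0.99972569,  0.02314877],
       [-0.99856737,  0.00231931, -0.05345868],
       [ 0.05339032, -0.02330598, -0.99830171]]), 't': array([0.01937376, 0.61122154, 1.14370391])}
{'t': 0.5, 'q': array([ 1.11380747e+00,  3.26209819e-01, -1.92648185e-01,  1.05198449e+00,
       -1.85807256e-05,  1.43663008e+00]), 'qvel': array([ 2.89755245e-04, -1.33648632e-03,  2.11331135e-03,  1.62015684e-04,
       -1.02115040e-04, -6.25537074e-05]), 'joint_efforts': array([ 8.41261840e-05, -4.42964244e+01,  2.62537158e+01,  2.78998326e-03,
       -5.40367068e-05,  4.15386722e-06]), 'ee_pos': array([0.17445935, 0.52159244, 0.23125716]), 'tcp_rot': array([ 1.90576330e-05,  8.11555490e-01,  5.84275352e-01, -1.59977472e-05]), 'ft_force': array([-0.42583011,  0.97861472,  0.4873781 ]), 'moment': array([ 0.00894644, -0.00607824, -0.01839479]), 'opening': 0.08513653634488604}
```

```bash
python3 - <<'E'
import cv2
a=cv2.imread("pics/side0.png");b=cv2.imread("pics/top0.png")
cv2.imwrite("pics/side0b.png",cv2.resize(a[100:300,110:377],None,fx=3,fy=3,interpolation=2))
cv2.imwrite("pics/top0b.png",cv2.resize(b[90:290,100:367],None,fx=3,fy=3,interpolation=2))
E
```

```text
(no output)
```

View pics/top0.png

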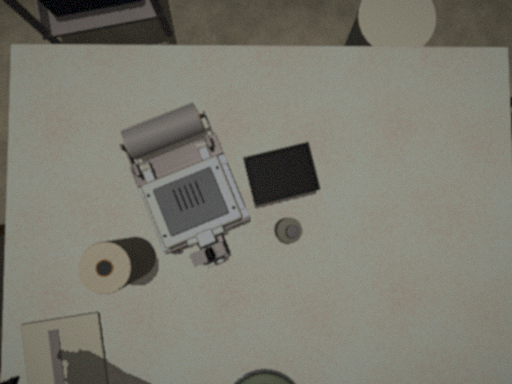

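View pics/side0b.png

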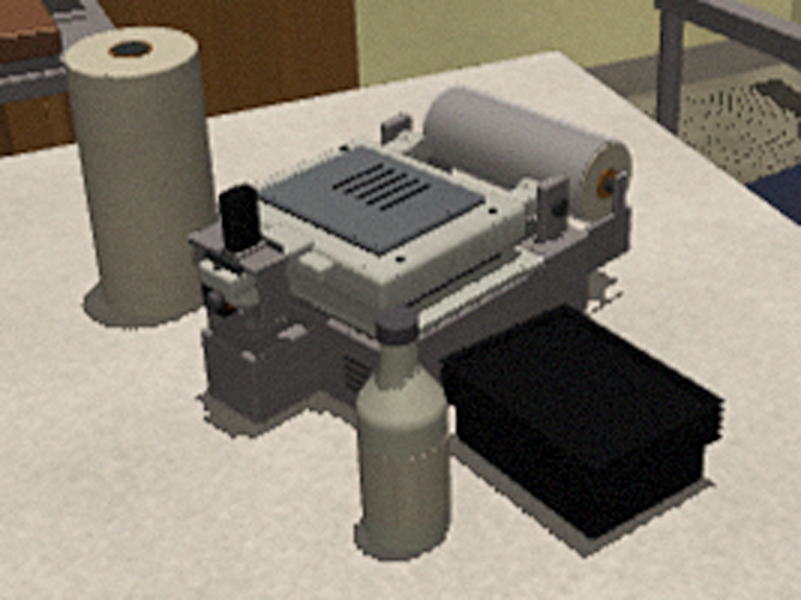

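View pics/top0b.png

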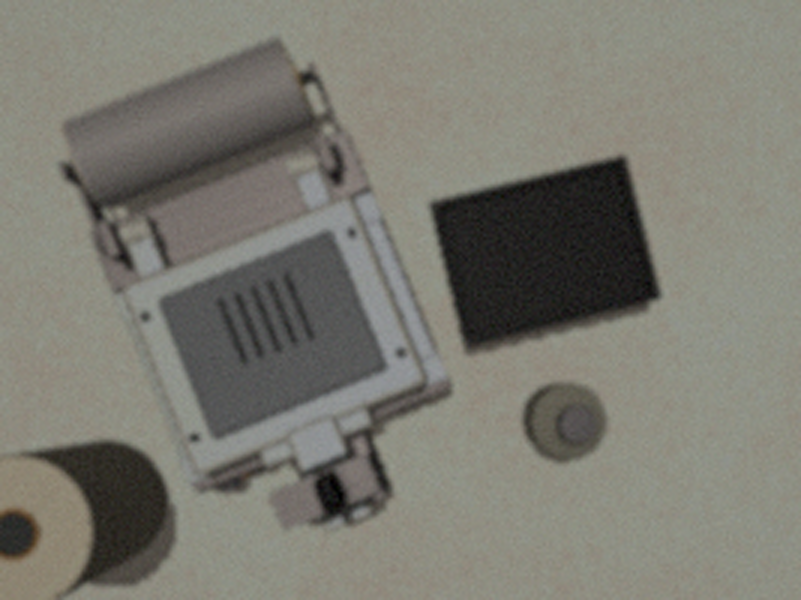

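View pics/side0.png

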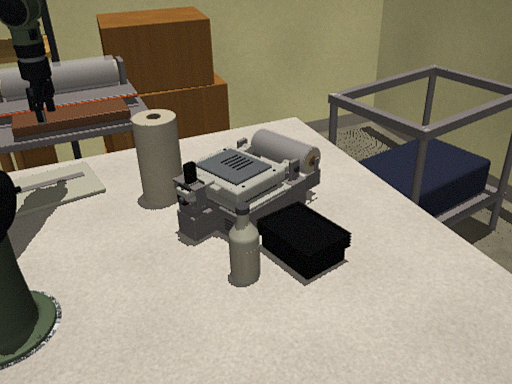

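```bash
cat > h.py <<'E'
import numpy as np
from cell import sensors,cams,robot
M={n:cams.camera_model(n) for n in("side","top")}
def ray(n,uv):
    m=M[n];d=m["R"].T@np.array([(uv[0]-m["cx"])/m["fx"],(uv[1]-m["cy"])/m["fy"],1]);return -m["R"].T@m["t"],d
def atz(n,uv,z):
    o,d=ray(n,uv);return o+d*(z-o[2])/d[2]
def tri(uvs,uvt):
    A=[];b=[]
    for n,uv in(("side",uvs),("top",uvt)):
        o,d=ray(n,uv);d=d/np.linalg.norm(d);P=np.eye(3)-d[:,None]*d;A.append(P);b.append(P@o)
    A=np.vstack(A);b=np.hstack(b);x=np.linalg.lstsq(A,b,rcond=None)[0];return x,np.linalg.norm(A@x-b)
def proj(n,X):
    m=M[n];c=m["R"]@np.array(X)+m["t"];return np.array([m["fx"]*c[0]/c[2]+m["cx"],m["fy"]*c[1]/c[2]+m["cy"]])
E
python3 - <<'E'
from h import *
import cv2
print([x for x in dir(robot) if x[0]!='_'])
for n in("side","top"):
    cams.grab_frame(n)
    for th in("handle","head","tray_stack","towels","sanitiser"):
        for x in cams.masks_of(th,n)[:2]:
            r=x["region"].astype('uint8');ys,xs=np.nonzero(r)
            print(n,th,x["conf"],x["uv"],xs.min(),xs.max(),ys.min(),ys.max(),cv2.minAreaRect(np.c_[xs,ys].astype('float32')))
print(tri((190,172.7),(210,254.3)))
for z in(.184,.211):print(atz("top",(210,254.3),z),atz("side",(190,172.7),z))
print("stack/towel",atz("top",(105,268),.25),atz("top",(288.5,231),.19))
E
```

```text
['PlanningError', 'pinch_z']
side handle 0.68 [191.3, 172.7] 183 197 161 184 ((190.0235137939453, 172.6058807373047), (23.10309410095215, 13.883550643920898), 77.47119140625)
side head 0.72 [230.7, 174.8] 173 288 143 209 ((231.77146911621094, 175.07339477539062), (57.1269416809082, 115.9103775024414), 69.59011840820312)
side tray_stack 0.9 [303.6, 238.7] 258 350 201 278 ((302.5784606933594, 236.25640869140625), (91.90713500976562, 63.23597717285156), 37.14668655395508)
side towels 0.98 [158.6, 150.9] 132 182 109 205 ((158.34616088867188, 156.7692413330078), (97.11919403076172, 44.90057373046875), 82.87498474121094)
side sanitiser 0.68 [241.4, 247.0] 229 260 202 283 ((243.96163940429688, 242.50149536132812), (81.24761962890625, 30.477468490600586), 87.79740142822266)
top handle 0.67 [209.8, 251.5] 206 215 247 259 ((210.6000213623047, 252.80001831054688), (11.384199142456055, 9.486830711364746), 71.56504821777344)
top head 0.61 [196.9, 205.0] 140 241 139 266 ((193.7364959716797, 207.33108520507812), (121.82710266113281, 84.13146209716797), 68.49856567382812)
top tray_stack 0.82 [281.7, 174.9] 244 320 142 204 ((281.8235168457031, 172.79412841796875), (49.96233367919922, 67.66743469238281), 75.96376037597656)
top towels 0.69 [114.8, 266.3] 79 155 236 293 ((116.20001220703125, 261.3999938964844), (51.87677764892578, 77.8151626586914), 63.43495178222656)
top towels 0.3 [209.2, 254.3] 191 227 241 265 ((209.0591583251953, 253.14199829101562), (14.153847694396973, 36.76923751831055), 67.38013458251953)
top sanitiser 0.79 [290.4, 223.8] 275 301 217 242 ((288.0, 229.5), (25.0, 26.0), 90.0)
(array([0.46037903, 0.13765794, 0.18365762]), np.float64(0.0019761836387700827))
[0.45907169 0.13805805 0.184     ] [0.46147268 0.13631713 0.184     ]
[0.46153392 0.13550932 0.211     ] [0.4490981  0.08669745 0.211     ]
stack/towel [0.43547262 0.37004571 0.25      ] [ 0.51549369 -0.05503451  0.19      ]
```

```bash
python3 - <<'E'
from h import *
import cv2
c=lambda p:atz("top",(p[0]/3+100,p[1]/3+90),.16)[:2]
P=[c(p) for p in((160,300),(330,232),(385,370),(212,437))]
a=lambda v:np.degrees(np.arctan2(v[1],v[0]))
print(a(P[0]-P[3]),a(P[1]-P[2]),a(P[0]-P[1])-90,a(P[3]-P[2])-90,sum(P)/4)
ctr=sum(P)/4; d=ctr-np.array([.46,.137]);print("ctr dir",a(d),np.linalg.norm(d))
a0=cv2.imread("pics/side0.png");b0=cv2.imread("pics/top0.png")
for yaw in (20,22,24):
  y=np.radians(yaw);R=np.array([[np.cos(y),-np.sin(y),0],[np.sin(y),np.cos(y),0],[0,0,1]])
  o=np.array([.460,.137,0])
  pts=[(s*.015,t*.009,z) for s in(-1,1) for t in(-1,1) for z in(.157,.211)]+[(.27,0,.125),(.27,.1,.125),(.27,-.1,.125)]
  if yaw==22:
    out=[]
    for n,im in(("side",a0),("top",b0)):
      im=cv2.resize(im,None,fx=4,fy=4,interpolation=2)
      for p in pts:
        u=proj(n,o+R@np.array(p));cv2.circle(im,tuple(int(v) for v in (u+.5)*4),2,(0,0,255),-1)
      out.append(im)
    cv2.imwrite("pics/ov_s.png",out[0][480:1000,600:1300]);cv2.imwrite("pics/ov_t.png",out[1][550:1100,450:1050])
E
```

```text
21.132246841875137 21.708214241621608 21.944877012682 21.01684941593767 [0.58999529 0.18954583]
ctr dir 22.00921662312986 0.14021355129539695
```

View pics/ov_s.png

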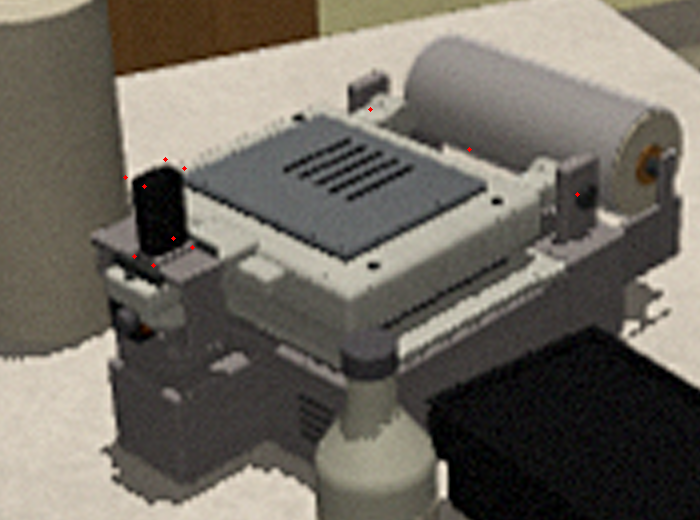

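View pics/ov_t.png

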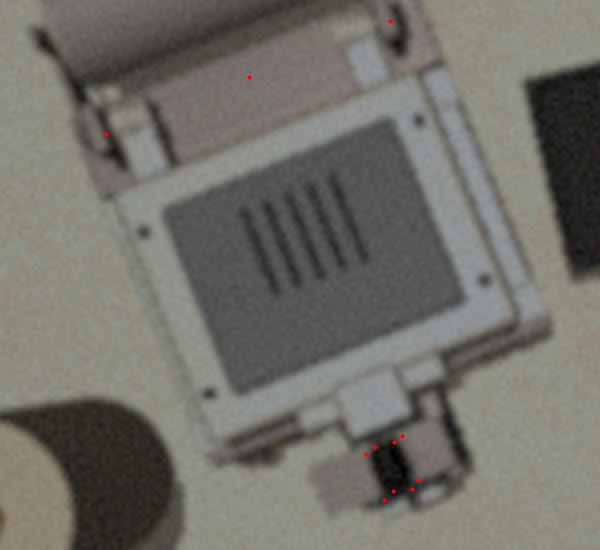

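Emit:
{"method": "jog_arm", "body": {
  "rows": [
    [[0,0,4],[0,0,7]],
    [[0,0,8],[0,0,14]],
    [[0.5,-2,12],[0,0,21]],
    [[2.5,-5,13],[0,0,28]],
    [[4.5,-8,13],[0,0,35]],
    [[6.5,-11,13],[0,0,40.2]],
    [[8.5,-14,13],[0,0,40.2]],
    [[10.5,-17,13],[0,0,40.2]]
  ],
  "jaw": 0
}}

```text
t: 1.77
ee_pos: [0.28, 0.3502, 0.3616]
tcp_rot: [0.0, 0.561, 0.828, 0.0]
ft_force: [0.9, 0.3, -0.7]
opening: 0.0856
```

Emit:
{"method": "jog_arm", "body": {
  "rows": [
    [[2.5,-3,0],[0,0,0]],
    [[5,-6,0],[1,-2,0]],
    [[7.5,-9,0],[2,-4,0]],
    [[10,-12,0],[3,-7,0]],
    [[12.5,-15,0],[3.7,-9.3,0]],
    [[15.5,-18,-2],[3.7,-9.3,0]],
    [[18.4,-21.3,-4],[3.7,-9.3,0]],
    [[18.4,-21.3,-7],[3.7,-9.3,0]]
  ]
}}

```text
t: 2.43
ee_pos: [0.4689, 0.1352, 0.2942]
tcp_rot: [0.053, 0.561, 0.823, 0.075]
ft_force: [2.0, 0.4, -0.9]
opening: 0.0854
```

```bash
python3 - <<'E'
from h import *
import cv2
s=sensors.state();print(s["ee_pos"],s["tcp_rot"],s["q"])
for n in("side","top"):
    im=cv2.resize(cams.grab_frame(n)[:,:,::-1],None,fx=4,fy=4,interpolation=2)
    for p,c in((s["ee_pos"],(0,0,255)),((.46,.137,.211),(0,255,0))):
        u=proj(n,p);cv2.circle(im,tuple(int(v) for v in (u+.5)*4),3,c,-1)
    cv2.imwrite(f"pics/{n}1.png",im[350:950,500:1200] if n=="side" else im[650:1250,500:1200])
E
```

```text
[0.46887075 0.13521603 0.29417789] [0.05324216 0.56085371 0.82283426 0.07451288] [ 0.10074826  0.03100118 -0.41229355  0.94972566  0.04537899 -0.2694468 ]
```

View pics/side1.png

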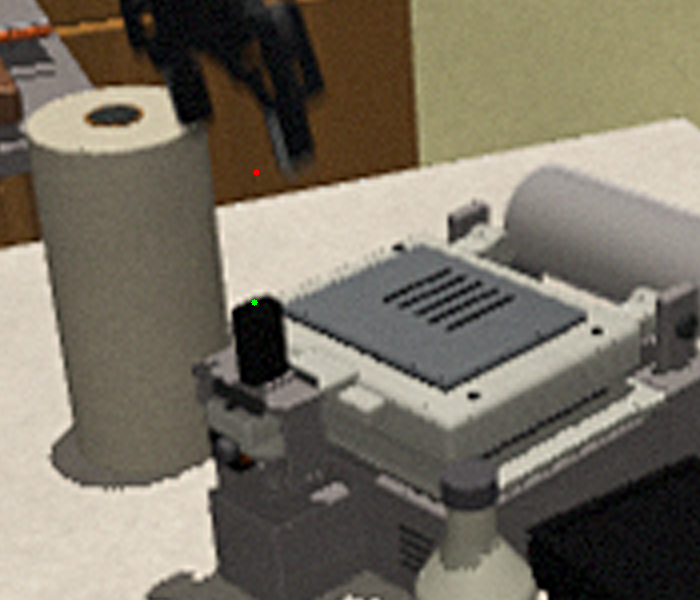

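View pics/top1.png

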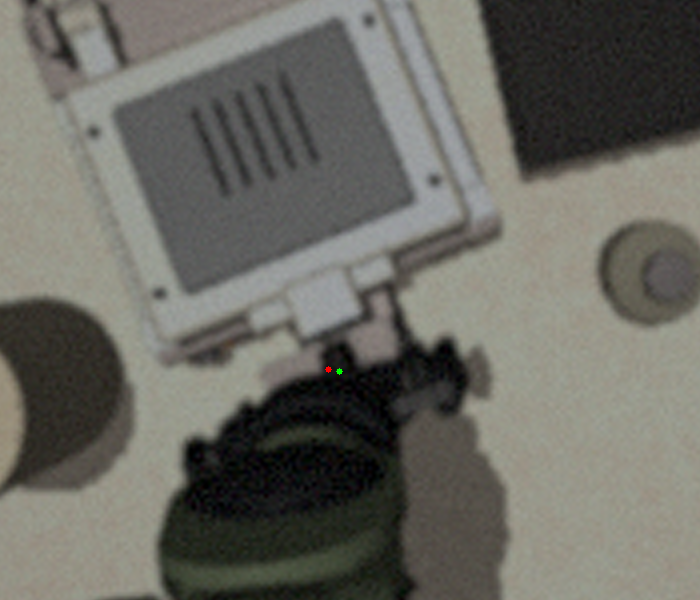

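Emit:
{"method": "jog_arm", "body": {
  "rows": [
    [[0,0,0],[0,0,0]],
    [[0,0,-3.5],[0,0,0]],
    [[0,0,-7],[0,0,0]],
    [[0,0,-10],[0,0,0]],
    [[0,0,-12.4],[0,0,0]],
    [[0,0,-12.4],[0,0,0]],
    [[0,0,-12.4],[0,0,0]],
    [[0,0,-12.4],[0,0,0]]
  ]
}}

```text
t: 3.2
ee_pos: [0.4651, 0.1396, 0.1699]
tcp_rot: [0.05, 0.558, 0.825, 0.074]
ft_force: [0.9, 0.5, -0.9]
opening: 0.0859
```

```bash
python3 - <<'E'
from h import *
import cv2
s=sensors.state();print(s["ee_pos"],s["tcp_rot"],s["q"],s["ft_force"])
for n in("side","top"):
    im=cv2.resize(cams.grab_frame(n)[:,:,::-1],None,fx=4,fy=4,interpolation=2)
    for p,c in((s["ee_pos"],(0,0,255)),((.46,.137,.211),(0,255,0))):
        u=proj(n,p);cv2.circle(im,tuple(int(v) for v in (u+.5)*4),3,c,-1)
    cv2.imwrite(f"pics/{n}2.png",im[350:950,500:1200] if n=="side" else im[650:1250,500:1200])
E
```

```text
[0.46513387 0.1395729  0.16989223] [0.05030942 0.55848622 0.82471737 0.0735075 ] [ 0.10985809  0.13839726 -0.63130091  0.62883675  0.04657648 -0.26641748] [ 0.8970757   0.48413317 -0.8820845 ]
```

View pics/side2.png

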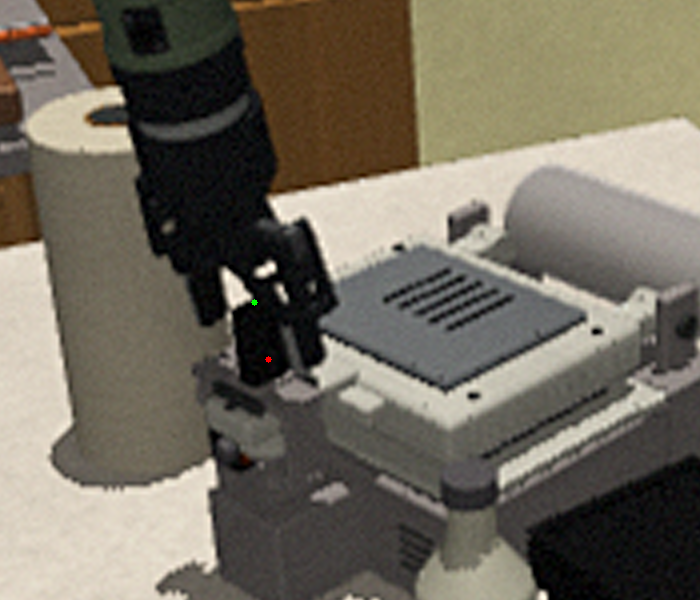

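View pics/top2.png

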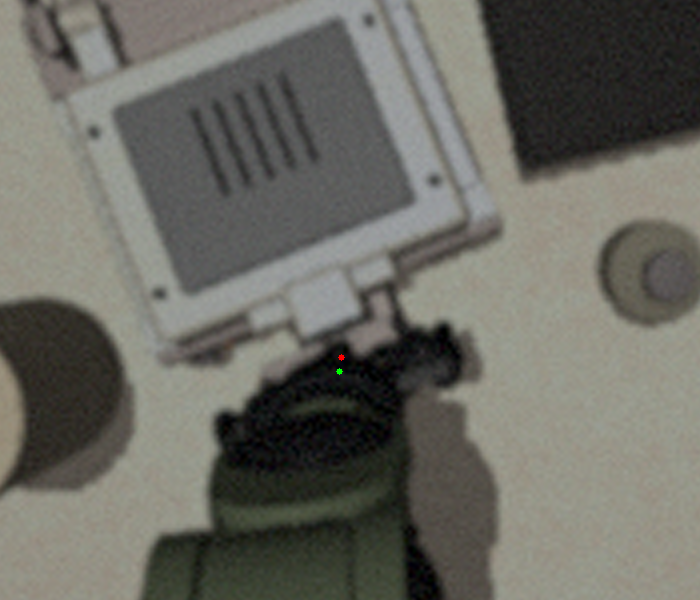

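Emit:
{"method": "jog_arm", "body": {
  "rows": [
    [[0,0,-0.1],[0,0,0]],
    [[0,0,-0.1],[0,0,0]],
    [[0,0,-0.1],[0,0,0]],
    [[0,0,-0.1],[0,0,0]],
    [[0,0,-0.1],[0,0,0]],
    [[0,0,-0.1],[0,0,0]],
    [[0,0,-0.1],[0,0,0]],
    [[0,0,-0.1],[0,0,0]]
  ],
  "jaw": 1,
  "force": 60
}}

```text
t: 3.97
ee_pos: [0.4632, 0.1392, 0.1664]
tcp_rot: [0.048, 0.559, 0.825, 0.073]
ft_force: [-2.4, 1.6, 4.6]
opening: 0.0176
```

Emit:
{"method": "jog_arm", "body": {
  "rows": [
    [[0.1,-0.25,0],[0,0,0]],
    [[0.2,-0.5,0],[0,0,0]],
    [[0.3,-0.75,0],[0,0,0]],
    [[0.4,-1.0,0],[0,0,0]],
    [[0.4,-1.0,0],[0,0,0]],
    [[0.4,-1.0,0],[0,0,0]]
  ]
}}

```text
t: 4.47
ee_pos: [0.4667, 0.1306, 0.1664]
tcp_rot: [0.047, 0.558, 0.825, 0.074]
ft_force: [-5.3, 8.8, 5.7]
opening: 0.0174
```

```bash
python3 - <<'E'
from h import *
import cv2
s=sensors.state();print(s["ee_pos"],s["tcp_rot"],s["ft_force"],s["moment"])
f=s["ft_force"];print("along +y:",f@[-.37,.929,0],"x",f@[.929,.37,0])
for n in("side",):
    im=cv2.resize(cams.grab_frame(n)[:,:,::-1],None,fx=4,fy=4,interpolation=2)
    cv2.imwrite(f"pics/{n}3.png",im[350:950,500:1200])
E
```

```text
[0.46672071 0.13056901 0.16643193] [0.04723969 0.55831171 0.82499472 0.07375742] [-5.34355447  8.80607181  5.67539612] [1.18944045 0.74289923 0.53537398]
along +y: 10.15795586768787 x -1.7059155272266646
```

View pics/side3.png

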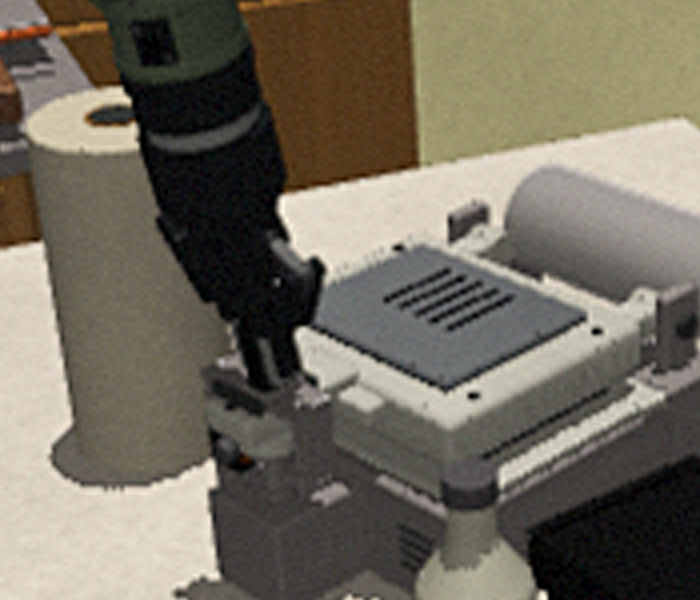

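```bash
python3 - <<'E'
import numpy as np
from scipy.spatial.transform import Rotation as R
yaw=np.radians(21.7);xs=np.array([np.cos(yaw),np.sin(yaw),0]);ys=np.array([-np.sin(yaw),np.cos(yaw),0])
h=np.array([.460,.137,.125])+.27*xs
p=np.array([.4675,.1286,.1664])+.002*-ys
for d in (2,4,6,8,10,12,14,16,18,20,22,24,26,28,30,31):
    r=R.from_rotvec(ys*np.radians(d));s=h+r.apply(p-h)-p
    print(d,np.round(s*100,2),np.round(ys*d,2))
print(ys)
E
```

```text
2 [0.15 0.06 0.93] [-0.74  1.86  0.  ]
4 [0.33 0.13 1.85] [-1.48  3.72  0.  ]
6 [0.54 0.21 2.76] [-2.22  5.57  0.  ]
8 [0.78 0.31 3.66] [-2.96  7.43  0.  ]
10 [1.04 0.42 4.56] [-3.7   9.29  0.  ]
12 [1.34 0.53 5.44] [-4.44 11.15  0.  ]
14 [1.67 0.66 6.32] [-5.18 13.01  0.  ]
16 [2.02 0.8  7.18] [-5.92 14.87  0.  ]
18 [2.4  0.95 8.02] [-6.66 16.72  0.  ]
20 [2.81 1.12 8.85] [-7.39 18.58  0.  ]
22 [3.24 1.29 9.67] [-8.13 20.44  0.  ]
24 [ 3.7   1.47 10.47] [-8.87 22.3   0.  ]
26 [ 4.19  1.67 11.25] [-9.61 24.16  0.  ]
28 [ 4.7   1.87 12.01] [-10.35  26.02   0.  ]
30 [ 5.24  2.08 12.75] [-11.09  27.87   0.  ]
31 [ 5.51  2.19 13.12] [-11.46  28.8    0.  ]
[-0.36974676  0.92913257  0.        ]
```

Emit:
{"method": "jog_arm", "body": {
  "rows": [
    [[0.07,-0.19,0],[0,0,0]],
    [[0.07,-0.19,0],[0,0,0]],
    [[0.14,-0.16,0.46],[-0.37,0.93,0]],
    [[0.22,-0.13,0.93],[-0.74,1.86,0]],
    [[0.31,-0.1,1.39],[-1.11,2.79,0]],
    [[0.4,-0.06,1.85],[-1.48,3.72,0]],
    [[0.61,0.02,2.76],[-2.22,5.57,0]],
    [[0.61,0.02,2.76],[-2.22,5.57,0]]
  ]
}}

```text
t: 5.18
ee_pos: [0.4724, 0.1312, 0.1938]
tcp_rot: [0.016, 0.56, 0.828, 0.029]
ft_force: [-4.5, 10.2, -4.5]
opening: 0.0172
```

```bash
python3 - <<'E'
from h import *
import cv2
s=sensors.state();print(s["ee_pos"],s["tcp_rot"],s["ft_force"],s["moment"],s["q"])
f=s["ft_force"];print("along +y:",f@[-.37,.929,0],"x",f@[.929,.37,0])
for n in("side",):
    im=cv2.resize(cams.grab_frame(n)[:,:,::-1],None,fx=4,fy=4,interpolation=2)
    cv2.imwrite(f"pics/{n}4.png",im[350:950,500:1200])
E
```

```text
[0.47238848 0.13115782 0.19380668] [0.01647563 0.55993166 0.82786019 0.02919915] [-4.48782426 10.18173173 -4.54213667] [1.39184214 0.45998317 0.40990453] [ 0.10544793  0.19874544 -0.47026183  0.83893897  0.0234184  -0.27524519]
along +y: 11.119323753967445 x -0.40194799272712817
```

View pics/side4.png

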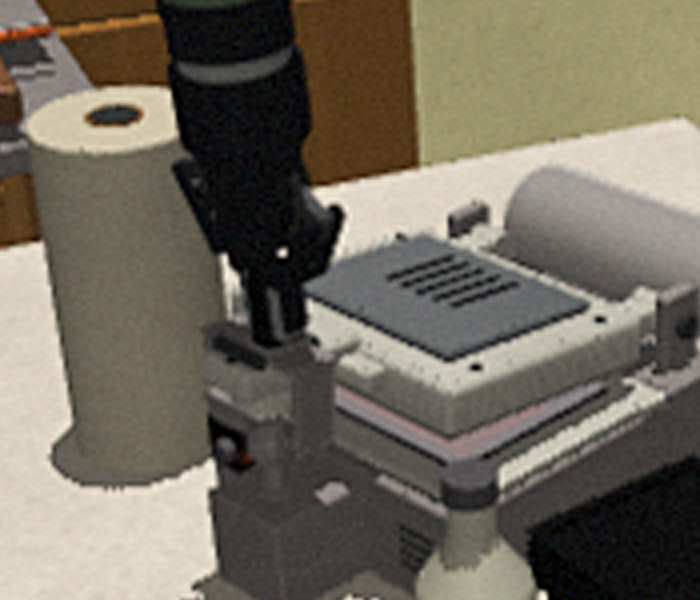

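Emit:
{"method": "jog_arm", "body": {
  "rows": [
    [[0.24,0.1,0.9],[-0.74,1.86,0]],
    [[0.5,0.21,1.8],[-1.48,3.72,0]],
    [[0.8,0.32,2.68],[-2.22,5.57,0]],
    [[1.13,0.45,3.56],[-2.96,7.43,0]],
    [[1.48,0.59,4.42],[-3.7,9.29,0]],
    [[1.86,0.74,5.26],[-4.44,11.15,0]],
    [[2.27,0.91,6.09],[-5.18,13.01,0]],
    [[2.27,0.91,6.09],[-5.18,13.01,0]]
  ]
}}

```text
t: 5.9
ee_pos: [0.4942, 0.1401, 0.2546]
tcp_rot: [-0.053, 0.558, 0.825, -0.073]
ft_force: [-11.4, 7.8, 0.3]
opening: 0.0174
```

Emit:
{"method": "jog_arm", "body": {
  "rows": [
    [[0.38,0.15,0.82],[-0.74,1.86,0]],
    [[0.81,0.32,1.62],[-1.48,3.72,0]],
    [[1.3,0.52,2.4],[-2.22,5.57,0]],
    [[1.81,0.72,3.16],[-2.96,7.43,0]],
    [[2.35,0.93,3.9],[-3.7,9.29,0]],
    [[2.62,1.04,4.27],[-4.07,10.22,0]],
    [[2.62,1.04,4.27],[-4.07,10.22,0]],
    [[2.62,1.04,4.27],[-4.07,10.22,0]]
  ]
}}

```text
t: 6.57
ee_pos: [0.5203, 0.1506, 0.297]
tcp_rot: [-0.106, 0.551, 0.814, -0.151]
ft_force: [-9.9, 8.6, 2.9]
opening: 0.017
```

```bash
python3 - <<'E'
from h import *
import cv2
from scipy.spatial.transform import Rotation as R
for n in("side","top"):
    im=cv2.resize(cams.grab_frame(n)[:,:,::-1],None,fx=4,fy=4,interpolation=2)
    cv2.imwrite(f"pics/{n}5.png",im[250:850,500:1200] if n=="side" else im[450:1050,450:1250])
s=sensors.state();print(s["ee_pos"],s["tcp_rot"],s["ft_force"],s["moment"],s["q"],np.abs(s["qvel"]).max())
f=s["ft_force"];print("along +y:",f@[-.37,.929,0],"x",f@[.929,.37,0])
yaw=np.radians(21.7);xs=np.array([np.cos(yaw),np.sin(yaw),0]);ys=np.array([-np.sin(yaw),np.cos(yaw),0])
h=np.array([.460,.137,.125])+.27*xs
g=lambda p:np.degrees(np.arctan2(p[2]-h[2],-(p-h)@xs))
r=lambda p:np.hypot(p[2]-h[2],(p-h)@xs)
a,b=np.array([.4667,.1306,.1664]),s["ee_pos"]
print("head angle est",g(b)-g(a),r(a),r(b))
E
```

```text
[0.52021544 0.15058715 0.29700424] [-0.10541729  0.55085448  0.81404672 -0.15091215] [-9.42028928  9.68742973  0.87333661] [ 1.34211379  0.77847526 -0.2059284 ] [ 0.18271114  0.59189025  0.32145939  1.66497492 -0.06605793 -0.18608819] 0.007540167805051584
along +y: 12.485129250459556 x -5.167099742581744
head angle est 30.608284855965234 0.2693419639716272 0.27069945216142044
```

View pics/side5.png

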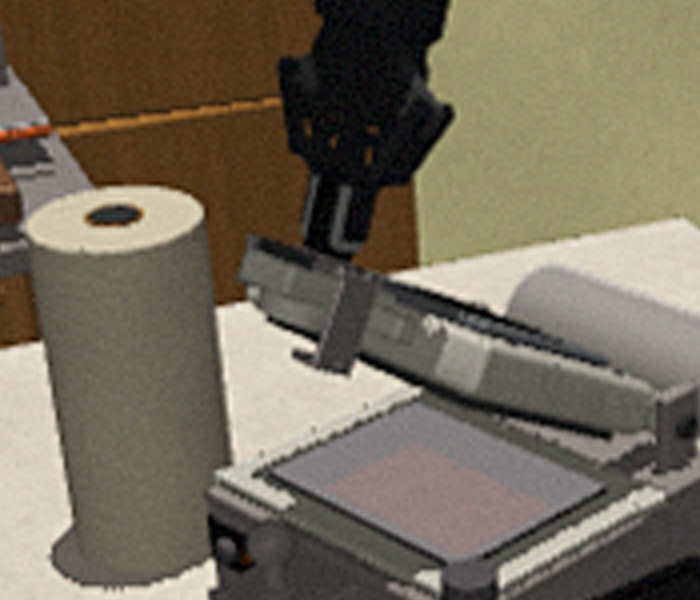

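View pics/top5.png

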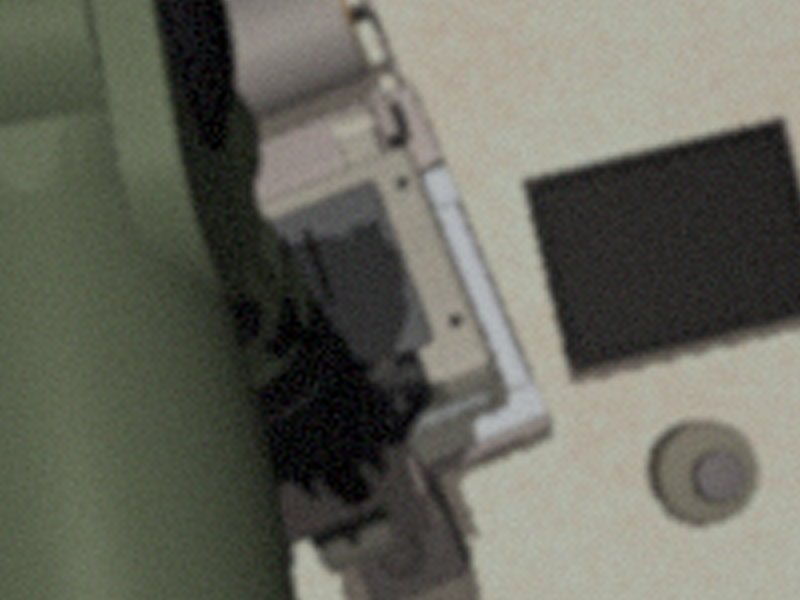

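Emit:
{"method": "jog_arm", "body": {
  "rows": [
    [[0,0,0],[0,0,0]],
    [[0,0,0],[0,0,0]],
    [[0,0,0],[0,0,0]],
    [[0,0,0],[0,0,0]],
    [[0,0,0],[0,0,0]],
    [[0,0,0],[0,0,0]]
  ]
}}

```text
t: 7.17
ee_pos: [0.5202, 0.1506, 0.297]
tcp_rot: [-0.105, 0.551, 0.814, -0.151]
ft_force: [-8.6, 7.6, 0.7]
opening: 0.0174
```

```bash
python3 - <<'E'
from h import *
import cv2
from cell import ticket
for n in("side","top"):
    cams.grab_frame(n)
    for th in("towels","tray_stack","sanitiser"):
        print(n,th,[(x["conf"],x["uv"]) for x in cams.spot_in(th,n)[:1]])
s=sensors.state();print(s["ee_pos"],s["ft_force"],s["opening"],np.abs(s["qvel"]).max())
print(ticket.hand_in())
E
```

```text
side towels [(0.91, [157.7, 156.4])]
side tray_stack [(0.73, [306.8, 238.1])]
side sanitiser [(0.6, [244.6, 249.8])]
top towels [(0.68, [89.0, 268.4])]
top tray_stack [(0.73, [279.8, 173.9])]
top sanitiser [(0.8, [288.1, 224.5])]
[0.52021365 0.15058047 0.29695045] [-9.27169039  9.09945241  1.31920712] 0.017358979911564168 0.001740459409421934
the job is handed in; nothing more can be done
None
```

I unlatched the head, lifted it by the handle and handed the job in with the gripper still holding it open at about 30.6° (0.53 rad). I pulled the handle about 11 mm to the right against the spring, at roughly 10–11 N. The latch cleared the ball stud, and I followed the hinge arc up without letting go or letting the head drop.

- **Grip and stillness:** At hand-in the finger opening was 17.4 mm on the 18 mm handle. The arm stood still (joint speeds under 0.002 rad/s), about 7 s into the 35 s allowed.
- **Opening angle:** The figure comes from the arm's position and the estimated hinge, since the head's joint angle can't be read directly. The side picture agrees with it.
- **Residual force:** About 5 N of fore-aft push remained between gripper and handle, most likely a millimetre or so of error in where I placed the hinge.
- **Pack:** The side picture shows it still in its nest; I didn't measure how far it might have shifted.
- **Bystanders:** The detections match the earlier ones to within about 6 pixels, except the towel roll. Its top-view position shifted about 26 pixels. The arm covers part of that view and the first detection had included the roll's shadow; its side-view position moved only within the detector's scatter.

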